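Close the key tin with its double lid and take the outer cover off alone

ROBOT

A 6-joint arm with a two-finger parallel gripper is mounted at the origin on the work surface. World frame = base frame: x ahead of the robot, y to its left, z up, the work surface at z = 0. Lengths are in m, angles in rad, forces in N, time in s.
With the tool pointing down it reaches from about 0.35 to 0.95 m from the base axis. Payload 17.4 kg.
Tool frame: the origin (TCP) lies midway between the tips of the shut fingers; the grasp point (between the pads) lies manip.grip_point_offset behind it (manip.grip_point_offset is the distance from the TCP to the grasp point, in m); z points along the fingers, y is the direction in which the jaws open and shut (so a half turn about z gives the same grasp; the last joint's range is limited). The gripper opens to 93 mm and grips with 3 to 60 N. Pads are 15 mm wide; open, the fingers measure 128 mm over their backs; the gripper's body (75 mm by 188 mm) begins 65 mm behind the grasp point.
Start: joints at [1.073, 0.116, 1.442, -0, 1.584, -0.038], TCP at [0.3, 0.605, 0.219] pointing down, gripper open.
Joint ranges: [-2.83, 2.83], [-0.83, 2.19], [0.07, 2.5], [-1.14, 4.28], [0.01, 3], [-2.97, 2.97]. Speed limits (rad/s): [1.89, 1.89, 2.22, 3.14, 3.14, 3.14].

INTERFACE

Orientations are given as a unit quaternion [w, x, y, z].
In Python, from bench import manip gives the robot as it stands.
- The arm moves only by the tool move_arm, never from a script. Its argument "steps" is a list of rows, each an object of numbers: "tx", "ty", "tz": the shift along the tool's x, y, z in cm; "rx", "ry", "rz": the turn, a rotation vector about the tool's x, y, z in rad; "grip": the gripper's target within -1 to 1 (fully open at 1, half-way at 0, shut at -1). In form: [{"tx": .., "ty": .., "tz": .., "rx": .., "ry": .., "rz": .., "grip": ..}, ...]. A call has exactly 10 rows; each row shifts and turns the commanded pose from where the row before left it, along the tool's axes as they then stand; what a row does not reach is not made up. A row lasts 1/10 s, in which the tool goes at most 50 mm and 8.59 degrees, less where a joint would pass 70% of its speed; a pose out of reach is approached as far as the arm can. A call is refused whole if a number of a shift passes 5 or a number of a turn 0.15, either way. A call with a gripper value outside its range is refused whole. The fingers move at their own pace and stop on an object; "squeeze" is the grip in N (left out, the last holds). Time passes only in rows, so rows that do not move let the fingers close, or fill a call up. It gives the time, the measured TCP pose, the force and the opening at its end, in the units of the state.
- manip.get_obs(): the state, without advancing time (a new reading comes with each control period).
- manip.read_camera(name): name is "side" or "top" or "wrist"; returns the picture (480x640x3 uint8, red, green, blue); there is no depth.
- manip.camera_info(name): a dict with "mtx" (3x3 intrinsics, pixels), "origin" and "rotation" of the camera in the world; the wrist camera has in their place "hand_eye" (4x4, takes a point from camera to tool coordinates, whose origin is the TCP and whose axes are the flange's). Camera axes: x right, y down, z forward; pixel columns grow to the right and rows downward; lengths in m; the calibration is good to about 2 mm. The wrist camera is an equidistant fisheye: a pixel r from the principal point sees the ray r / f radians off the axis. A picture is of the moment at which its call begins: read the wrist's pose just before it. camera_info takes no time and is no camera call.
- manip.close_job(): hands the job in, once; it reports no verdict.
The state is a dict: "clock": time; "joints": joint angles; "dq": joint speeds; "effort": joint torques, N m; "position": TCP position; "tcp_rot": TCP orientation; "force": force on the tool from outside, world axes, zero at the start; "torque": the same for the moment, N m; "gripper_width": finger opening in m.
Only numpy, scipy, OpenCV 4.12 (cv2) and the standard library are available. Lean on these libraries where they do the work, as an engineer would, in place of code of your own. Each camera call takes 0.05 s, during which the arm holds its last target. There are 200 camera calls.

TASK

The green key tin's double lid stands in the blue coin tray: lift both lids together by the black knob and lower them, still nested, onto the open tin so that the inner lid sits fully home in its mouth, then let go. Next take the outer cover alone by its brass collar and lift it straight off, leaving the inner lid seated undisturbed, and finish while still holding the cover, level and still, at least 10 cm above where it sat on the tin. Leave the tin standing where it is and leave the key box, remote, bottle opener and bead dish alone.

Things in the scene. Friction and masses are not known exactly. Their poses are not given: they have to be found in the camera images.
- tin: Open round green metal tin, loose, 0.8 kg, outer diameter 92 mm, wall 4 mm (mouth diameter 84 mm), 70 mm tall. Origin at the centre of its underside; z up.
- inner_lid: Steel inner lid, 0.18 kg: plug 79 mm diameter (chamfered foot), flange 92 mm diameter, central upright black cylindrical knob 16 mm diameter. Origin at the centre of the plug's underside; above it the plug spans 0-10 mm, flange 10-16, knob 16-71. Starts plug down in the tray, outer lid nested on it. Seated, the flange rests on the tin's rim: origin 60 mm above the tin's.
- outer_lid: Green cover, 0.14 kg, lying loose on the inner lid's flange, origin then 4 mm above the inner lid's. Origin at the centre of the skirt's lower edge; above it skirt 0-12 mm, disc (105 mm diameter) 12-17, round brass collar 17-39 (outer diameter 40, hole 24). The knob stands free through the collar, 28 mm above it: lifting the knob lifts both lids, lifting the collar the cover alone.
- tray: Blue silicone coin tray 140 x 140 mm with a rim 8 mm high (outside) and a floor 5 mm thick, stuck to the ledge. Origin at the centre of its underside. The lids start in it, plug on its floor.
- key_box: Walnut key box, fixed, 140 mm deep, 170 mm wide, 90 mm tall, with one drawer and a brass knob on its -x face. Origin at the centre of its underside. Leave alone.
- key_box_drawer0 (a joint): How far the key box's drawer is open, m; 0 is shut. Leave alone.
- remote: Black remote control lying flat, 45 x 160 x 18 mm, long side along its y. Origin at the centre of its underside. Leave alone.
- opener: Chrome bottle opener lying flat, 122 x 38 x 6 mm, long side along its x. Origin on its underside near the middle. Leave alone.
- bead_dish: Glass dish of beads, 90 mm in diameter at the rim, 35 mm tall. Origin at the centre of its underside. Leave alone.
Things that resemble listed ones, but are neither listed nor needed, are in the scene too. What is shaped like the outer_lid but orange is not meant.

How it is judged:
By the outcome, as a careful person would: the job done as asked, in the order asked, and still so for the second after the job is handed in, while the arm keeps its last pose, push and grip.
It also fails if it takes over 48 s, if anything falls off the work surface, if the arm or the gripper's body presses on something with over 40 N, if the wrist force passes 120 N, or if a joint passes its speed limit or range.

## Working session

There is one attempt and no reset: what is moved stays moved. The work goes in short steps, Python scripts to look and compute and a tool call to move; the robot and the scene stay as the last step left them, time stands still between calls to the robot, and variables do not carry over. Pictures are saved under pics/ and viewed, about 8 in all and at most 12, crops included, and the job is handed in when it is done.

Besides the shell and the picture viewer there is one more tool, called by a JSON object that holds its "method" and its "body". move_arm: Moves the arm, as the interface text tells. Its arguments: {"type":"object","properties":{"steps":{"type":"array"},"squeeze":{"type":"number"}},"required":["steps"]}

```bash
mkdir -p pics; python3 - <<'E'
from bench import manip
import cv2,numpy as np
o=manip.get_obs();print({k:np.round(v,4) for k,v in o.items()},manip.grip_point_offset)
for n in("top","side","wrist"):
    i=manip.camera_info(n);print(n,{k:np.round(v,4).tolist() if not isinstance(v,str) else v for k,v in i.items()})
    cv2.imwrite(f"pics/{n}0.png",manip.read_camera(n)[...,::-1])
E
```

```text
{'clock': np.float64(0.0), 'joints': array([ 1.0732,  0.1165,  1.4423,  0.    ,  1.584 , -0.0378]), 'dq': array([ 0.0017, -0.0016,  0.    ,  0.0015, -0.0012,  0.0002]), 'effort': array([ 1.10000e-03, -7.21256e+01, -6.22612e+01,  7.81000e-02,
        2.37000e-02, -1.00000e-04]), 'position': array([0.2994, 0.6047, 0.2179]), 'tcp_rot': array([-1.000e-04,  2.279e-01,  9.737e-01, -5.000e-04]), 'force': array([-0.3012, -0.2934, -0.3232]), 'torque': array([0.0044, 0.0155, 0.0181]), 'gripper_width': np.float64(0.093)} 0.0188
top {'mtx': [[542.0336, 0.0, 326.6801], [0.0, 542.0336, 243.1443], [0.0, 0.0, 1.0]], 'origin': [0.5113, 0.0106, 1.2553], 'rotation': [-0.0468, 0.7119, -0.7, 0.032]}
side {'mtx': [[471.2379, 0.0, 308.8151], [0.0, 471.2379, 236.4774], [0.0, 0.0, 1.0]], 'origin': [0.0462, -1.0116, 0.6946], 'rotation': [-0.4869, 0.8362, -0.212, 0.137]}
wrist {'mtx': [[371.6483, 0.0, 323.7938], [0.0, 371.6483, 236.7083], [0.0, 0.0, 1.0]], 'hand_eye': [[0.0009, -0.9585, -0.2849, 0.0786], [1.0, 0.0008, 0.0003, -0.0], [-0.0001, -0.2849, 0.9585, -0.1661], [0.0, 0.0, 0.0, 1.0]]}
```

View pics/top0.png

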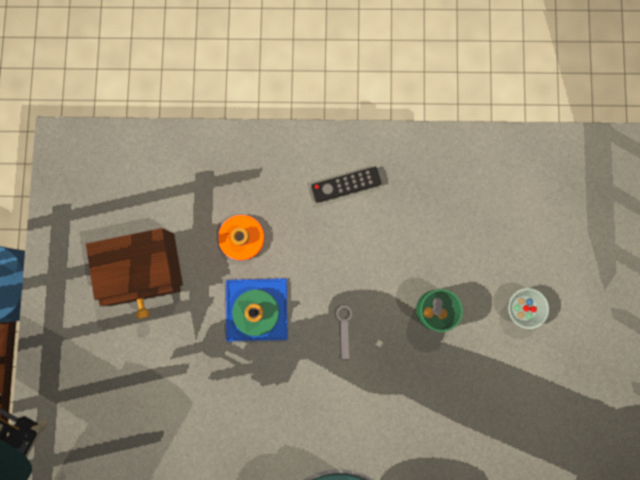

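View pics/side0.png

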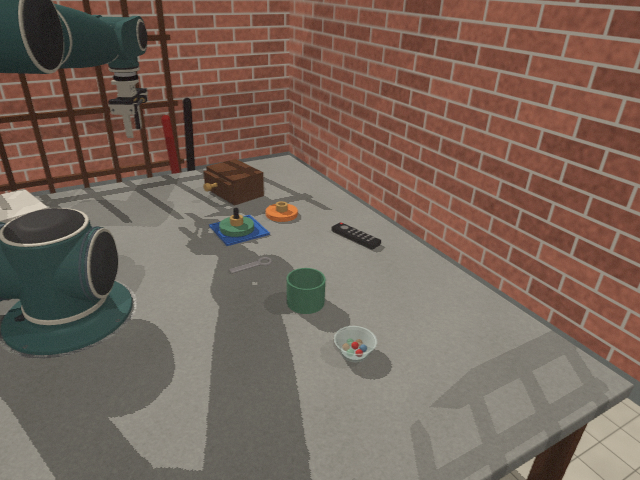

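The top view shows the green lids in the blue tray at about (254,313), with the black knob in the brass collar. The orange lookalike is at (241,237), the open tin at (439,311) with small things inside, and the bead dish at (528,308). The side view agrees: lids (237,225), orange cover (282,212), tin (306,290). Candidates for the lid are green (254,313) and orange (241,237), and I choose green. Candidates for the tin are green (439,311) and the glass dish (528,308), and I choose green.

```bash
cat > h.py <<'E'
from bench import manip
import cv2,numpy as np
from scipy.spatial.transform import Rotation as R
def rot(q): return R.from_quat(np.roll(q,-1))
def ray(n,uv,pose=None):
    i=manip.camera_info(n);m=np.array(i["mtx"]);x=(uv[0]-m[0,2])/m[0,0];y=(uv[1]-m[1,2])/m[1,1]
    if n=="wrist":
        p,q=pose;r=np.hypot(x,y);d=np.array([*(np.array([x,y])/max(r,1e-9)*np.sin(r)),np.cos(r)])
        H=np.array(i["hand_eye"]);Rw=rot(q).as_matrix();return Rw@H[:3,3]+p,Rw@H[:3,:3]@d
    return np.array(i["origin"]),rot(i["rotation"]).apply([x,y,1])
def plane(n,uv,z,pose=None):
    o,d=ray(n,uv,pose);return o+d*(z-o[2])/d[2]
def unproj(n,c,z,pose=None): return np.array([plane(n,p,z,pose)[:2] for p in c.reshape(-1,2)])
def circ(P):  # least-squares circle
    A=np.c_[2*P,np.ones(len(P))];s=np.linalg.lstsq(A,(P**2).sum(1),rcond=None)[0];return s[:2],2*np.sqrt(s[2]+s[0]**2+s[1]**2)
E
python3 - <<'E'
from h import *
im=cv2.imread("pics/top0.png");hsv=cv2.cvtColor(im,cv2.COLOR_BGR2HSV)
g=cv2.inRange(hsv,(55,80,30),(90,255,255))
for nm,(x0,y0,x1,y1),z in(("lid",(226,279,290,342),.026),("tin",(405,280,475,340),.070)):
    m=np.zeros_like(g);m[y0:y1,x0:x1]=g[y0:y1,x0:x1]
    cs=cv2.findContours(m,cv2.RETR_EXTERNAL,cv2.CHAIN_APPROX_NONE)[0];c=cv2.convexHull(max(cs,key=cv2.contourArea))
    P=unproj("top",c,z);print(nm,circ(P),cv2.minEnclosingCircle(c))
br=cv2.inRange(hsv,(10,130,60),(30,255,255));m=np.zeros_like(br);m[290:335,235:275]=br[290:335,235:275]
c=cv2.convexHull(cv2.findNonZero(m));print("collar",circ(unproj("top",c,.048)))
b=cv2.inRange(hsv,(0,0,0),(180,255,60));m=np.zeros_like(b);m[303:323,244:266]=b[303:323,244:266]
print("knob",plane("top",np.mean(cv2.findNonZero(m),axis=(0,1)),.076) if m.any() else 0)
a=cv2.resize(im[270:350,215:300],None,fx=5,fy=5);t=cv2.resize(im[270:350,400:480],None,fx=5,fy=5)[:400,:350]
cv2.imwrite("pics/c1.png",np.hstack([a,t]))
E
```

```text
lid (array([0.48906735, 0.1964636 ]), np.float64(0.10328953726647767)) ((254.74000549316406, 312.29998779296875), 23.416292190551758)
tin (array([ 0.50258398, -0.20936577]), np.float64(0.094342425877236)) ((439.0, 310.0), 23.086891174316406)
collar (array([0.48919963, 0.1964017 ]), np.float64(0.0409044791988982))
knob [0.48962897 0.1925471  0.076     ]
```

View pics/c1.png

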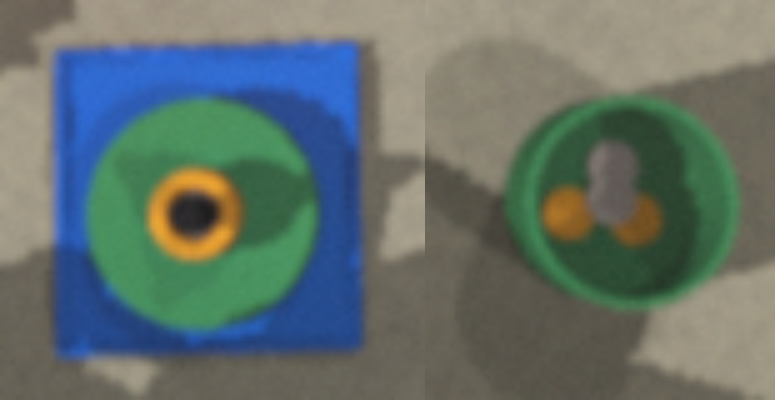

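The close crop confirms the green cover with the brass collar and black knob in the blue tray. The tin beside it is open, with coins lying at the bottom. Measured diameters of 103, 41 and 94 mm match those given. I'll move above the lids and look from near.

{"method": "move_arm", "body": {"steps": [{"tx": -2,"ty": -1.6},{"tx": -3.7,"ty": -3},{"tx": -3.7,"ty": -3},{"tx": -3.7,"ty": -3},{"tx": -3.7,"ty": -3},{"tx": -3.7,"ty": -3},{"tx": -3.7,"ty": -3},{"tx": -3.7,"ty": -3},{"tx": -3.7,"ty": -3},{"tx": -3.5,"ty": -2.6}], "squeeze": 30}}

```text
invalid input
```

{"method": "move_arm", "body": {"steps": [{"rz": -0.115,"grip": 0},{"rz": -0.115,"grip": 0},{"rz": -0.115,"grip": 0},{"rz": -0.115,"grip": 0},{"grip": 0},{"grip": 0},{"grip": 0},{"grip": 0},{"grip": 0},{"grip": 0}]}}

```text
invalid input
```

```bash
cat > w.py <<'E'
import sys;from h import *
tag=sys.argv[1];o=manip.get_obs();im=manip.read_camera("wrist")[...,::-1].copy()
cv2.imwrite(f"pics/{tag}.png",im);np.save(f"pics/{tag}.npy",np.r_[o["position"],o["tcp_rot"]])
print(o["clock"],o["position"].round(4),o["tcp_rot"].round(4),o["gripper_width"],o["force"].round(2),o["joints"].round(3))
E
python3 w.py w1
```

```text
0.15 [0.2995 0.6048 0.2181] [-1.000e-04  2.279e-01  9.737e-01 -4.000e-04] 0.09311054862133164 [-0.24 -0.82  0.88] [ 1.073  0.116  1.442  0.     1.584 -0.038]
```

View pics/w1.png

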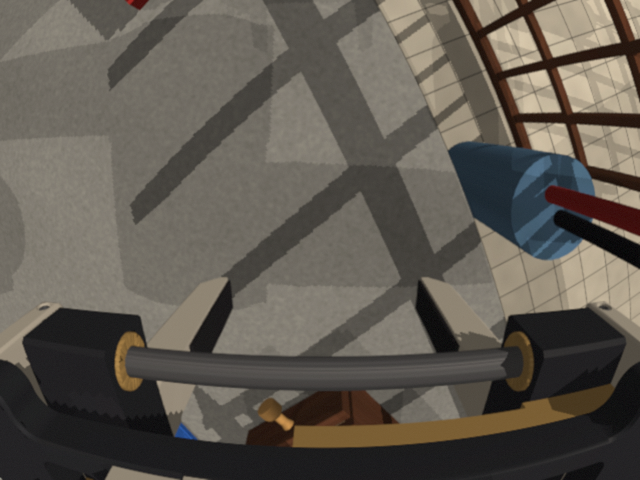

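The arm did not move: rows need every key. The picture shows only the ledge, the fingers (200–450, 300) and the key box's knob (275,412).

{"method": "move_arm", "body": {"steps": [{"tx": -2,"ty": -1.6,"tz": 0,"rx": 0,"ry": 0,"rz": 0,"grip": 1},{"tx": -3.7,"ty": -3,"tz": 0,"rx": 0,"ry": 0,"rz": 0,"grip": 1},{"tx": -3.7,"ty": -3,"tz": 0,"rx": 0,"ry": 0,"rz": 0,"grip": 1},{"tx": -3.7,"ty": -3,"tz": 0,"rx": 0,"ry": 0,"rz": 0,"grip": 1},{"tx": -3.7,"ty": -3,"tz": 0,"rx": 0,"ry": 0,"rz": 0,"grip": 1},{"tx": -3.7,"ty": -3,"tz": 0,"rx": 0,"ry": 0,"rz": 0,"grip": 1},{"tx": -3.7,"ty": -3,"tz": 0,"rx": 0,"ry": 0,"rz": 0,"grip": 1},{"tx": -3.7,"ty": -3,"tz": 0,"rx": 0,"ry": 0,"rz": 0,"grip": 1},{"tx": -3.7,"ty": -3,"tz": 0,"rx": 0,"ry": 0,"rz": 0,"grip": 1},{"tx": -3.5,"ty": -2.6,"tz": 0,"rx": 0,"ry": 0,"rz": 0,"grip": 1}], "squeeze": 30}}

```text
clock: 1.2
position: [0.4893, 0.1943, 0.2188]
tcp_rot: [0.0, 0.228, 0.974, 0.0]
force: [0.1, 0.6, 0.5]
gripper_width: 0.0932
```

{"method": "move_arm", "body": {"steps": [{"tx": 0,"ty": 0,"tz": 0,"rx": 0,"ry": 0,"rz": -0.115,"grip": 0},{"tx": 0,"ty": 0,"tz": 0,"rx": 0,"ry": 0,"rz": -0.115,"grip": 0},{"tx": 0,"ty": 0,"tz": 0,"rx": 0,"ry": 0,"rz": -0.115,"grip": 0},{"tx": 0,"ty": 0,"tz": 0,"rx": 0,"ry": 0,"rz": -0.115,"grip": 0},{"tx": 0,"ty": 0,"tz": 0,"rx": 0,"ry": 0,"rz": 0,"grip": 0},{"tx": 0,"ty": 0,"tz": 0,"rx": 0,"ry": 0,"rz": 0,"grip": 0},{"tx": 0,"ty": 0,"tz": 0,"rx": 0,"ry": 0,"rz": 0,"grip": 0},{"tx": 0,"ty": 0,"tz": 0,"rx": 0,"ry": 0,"rz": 0,"grip": 0},{"tx": 0,"ty": 0,"tz": 0,"rx": 0,"ry": 0,"rz": 0,"grip": 0},{"tx": 0,"ty": 0,"tz": 0,"rx": 0,"ry": 0,"rz": 0,"grip": 0}]}}

```text
clock: 2.2
position: [0.4889, 0.1964, 0.2186]
tcp_rot: [-0.0, 0.0, 1.0, -0.0]
force: [0.7, -0.4, 0.2]
gripper_width: 0.0461
```

```bash
python3 w.py w2
```

```text
2.2 [0.4889 0.1964 0.2186] [-0.e+00  1.e-04  1.e+00 -0.e+00] 0.04613993337358608 [ 0.65 -0.43  0.23] [ 0.334 -0.21   1.756 -0.     1.595 -1.237]
```

View pics/w2.png

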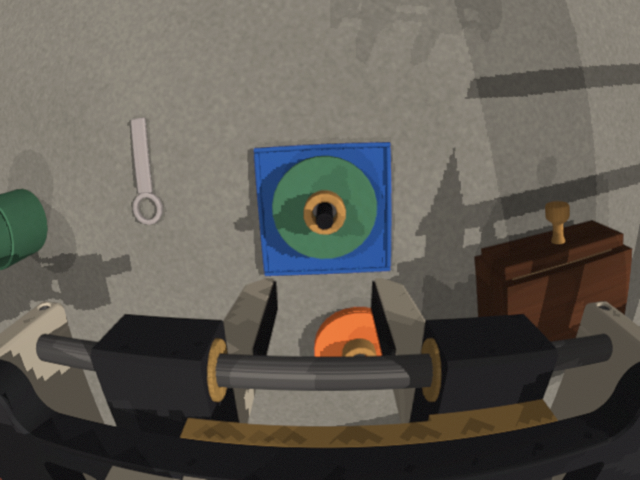

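The wrist view shows the lids at (325,208) with the knob in the collar, the opener at (145,165), the orange lookalike at (350,335), and the key box lower right. I'll measure the lids from here.

```bash
cat > m.py <<'E'
import sys;from h import *
tag=sys.argv[1];v=np.load(f"pics/{tag}.npy");pose=(v[:3],v[3:])
im=cv2.imread(f"pics/{tag}.png");hsv=cv2.cvtColor(im,cv2.COLOR_BGR2HSV)
def hull(lo,hi,box):
    m=cv2.inRange(hsv,lo,hi);b=np.zeros_like(m);x0,y0,x1,y1=box;b[y0:y1,x0:x1]=m[y0:y1,x0:x1]
    return cv2.convexHull(max(cv2.findContours(b,cv2.RETR_EXTERNAL,cv2.CHAIN_APPROX_NONE)[0],key=cv2.contourArea))
def rep(n,c,z): print(n,*[np.round(a,4) for a in circ(unproj("wrist",c,z,pose))])
E
python3 - w2 <<'E'
from m import *
rep("disc",hull((55,80,30),(90,255,255),(255,145,390,270)),.026)
rep("collar",hull((8,100,60),(30,255,255),(290,180,360,245)),.048)
rep("knob",hull((0,0,0),(180,255,50),(312,198,340,232)),.076)
E
```

```text
disc [0.4878 0.1964] 0.1035
collar [0.487  0.1966] 0.0408
knob [0.483  0.1966] 0.0202
```

Wrist and top agree on (0.4885, 0.1965) to 2 mm, so I descend straight to TCP z ≈ 0.051, 3 mm above the collar, and grip the knob.

{"method": "move_arm", "body": {"steps": [{"tx": 0,"ty": 0,"tz": 2,"rx": 0,"ry": 0,"rz": 0,"grip": 0},{"tx": 0,"ty": 0,"tz": 3,"rx": 0,"ry": 0,"rz": 0,"grip": 0},{"tx": 0,"ty": 0,"tz": 3,"rx": 0,"ry": 0,"rz": 0,"grip": 0},{"tx": 0,"ty": 0,"tz": 3,"rx": 0,"ry": 0,"rz": 0,"grip": 0},{"tx": 0,"ty": 0,"tz": 2,"rx": 0,"ry": 0,"rz": 0,"grip": 0},{"tx": 0,"ty": 0,"tz": 1.5,"rx": 0,"ry": 0,"rz": 0,"grip": 0},{"tx": 0,"ty": 0,"tz": 1,"rx": 0,"ry": 0,"rz": 0,"grip": 0},{"tx": 0,"ty": 0,"tz": 0.7,"rx": 0,"ry": 0,"rz": 0,"grip": 0},{"tx": 0,"ty": 0,"tz": 0.5,"rx": 0,"ry": 0,"rz": 0,"grip": 0},{"tx": 0,"ty": 0,"tz": 0,"rx": 0,"ry": 0,"rz": 0,"grip": 0}]}}

```text
clock: 3.25
position: [0.489, 0.1964, 0.0516]
tcp_rot: [-0.0, -0.0, 1.0, -0.0]
force: [-0.6, -0.2, -0.1]
gripper_width: 0.0467
```

{"method": "move_arm", "body": {"steps": [{"tx": 0,"ty": 0,"tz": 0,"rx": 0,"ry": 0,"rz": 0,"grip": -0.3},{"tx": 0,"ty": 0,"tz": 0,"rx": 0,"ry": 0,"rz": 0,"grip": -0.5},{"tx": 0,"ty": 0,"tz": 0,"rx": 0,"ry": 0,"rz": 0,"grip": -0.6},{"tx": 0,"ty": 0,"tz": 0,"rx": 0,"ry": 0,"rz": 0,"grip": -0.7},{"tx": 0,"ty": 0,"tz": 0,"rx": 0,"ry": 0,"rz": 0,"grip": -1},{"tx": 0,"ty": 0,"tz": 0,"rx": 0,"ry": 0,"rz": 0,"grip": -1},{"tx": 0,"ty": 0,"tz": 0,"rx": 0,"ry": 0,"rz": 0,"grip": -1},{"tx": 0,"ty": 0,"tz": 0,"rx": 0,"ry": 0,"rz": 0,"grip": -1},{"tx": 0,"ty": 0,"tz": 0,"rx": 0,"ry": 0,"rz": 0,"grip": -1},{"tx": 0,"ty": 0,"tz": 0,"rx": 0,"ry": 0,"rz": 0,"grip": -1}], "squeeze": 40}}

```text
clock: 4.25
position: [0.489, 0.1965, 0.0518]
tcp_rot: [0.0, -0.0, 1.0, 0.0]
force: [-0.5, 2.3, 2.9]
gripper_width: 0.015
```

The gripper is on the knob, opening 15 mm. Now lift.

{"method": "move_arm", "body": {"steps": [{"tx": 0,"ty": 0,"tz": -0.3,"rx": 0,"ry": 0,"rz": 0,"grip": -1},{"tx": 0,"ty": 0,"tz": -0.7,"rx": 0,"ry": 0,"rz": 0,"grip": -1},{"tx": 0,"ty": 0,"tz": -1.5,"rx": 0,"ry": 0,"rz": 0,"grip": -1},{"tx": 0,"ty": 0,"tz": -2,"rx": 0,"ry": 0,"rz": 0,"grip": -1},{"tx": 0,"ty": 0,"tz": -2.5,"rx": 0,"ry": 0,"rz": 0,"grip": -1},{"tx": 0,"ty": 0,"tz": -2.5,"rx": 0,"ry": 0,"rz": 0,"grip": -1},{"tx": 0,"ty": 0,"tz": -2.5,"rx": 0,"ry": 0,"rz": 0,"grip": -1},{"tx": 0,"ty": 0,"tz": -2,"rx": 0,"ry": 0,"rz": 0,"grip": -1},{"tx": 0,"ty": 0,"tz": -1.5,"rx": 0,"ry": 0,"rz": 0,"grip": -1},{"tx": 0,"ty": 0,"tz": -0.5,"rx": 0,"ry": 0,"rz": 0,"grip": -1}]}}

```text
clock: 5.25
position: [0.4893, 0.1965, 0.2139]
tcp_rot: [0.001, -0.0, 1.0, 0.0]
force: [0.5, 0.7, -4.0]
gripper_width: 0.0153
```

{"method": "move_arm", "body": {"steps": [{"tx": -0.3,"ty": -1,"tz": 0,"rx": 0,"ry": 0,"rz": 0,"grip": -1},{"tx": -0.5,"ty": -2,"tz": 0,"rx": 0,"ry": 0,"rz": 0,"grip": -1},{"tx": -0.7,"ty": -3,"tz": 0,"rx": 0,"ry": 0,"rz": 0,"grip": -1},{"tx": -0.7,"ty": -3,"tz": 0,"rx": 0,"ry": 0,"rz": 0,"grip": -1},{"tx": -0.7,"ty": -3,"tz": 0,"rx": 0,"ry": 0,"rz": 0,"grip": -1},{"tx": -0.7,"ty": -3,"tz": 0,"rx": 0,"ry": 0,"rz": 0,"grip": -1},{"tx": -0.7,"ty": -3,"tz": 0,"rx": 0,"ry": 0,"rz": 0,"grip": -1},{"tx": -0.7,"ty": -3,"tz": 0,"rx": 0,"ry": 0,"rz": 0,"grip": -1},{"tx": -0.7,"ty": -3,"tz": 0,"rx": 0,"ry": 0,"rz": 0,"grip": -1},{"tx": -0.7,"ty": -3,"tz": 0,"rx": 0,"ry": 0,"rz": 0,"grip": -1}]}}

```text
clock: 6.25
position: [0.5526, -0.0755, 0.2103]
tcp_rot: [-0.001, 0.0, 1.0, 0.0]
force: [0.3, -0.1, -3.3]
gripper_width: 0.0152
```

{"method": "move_arm", "body": {"steps": [{"tx": -0.7,"ty": -3,"tz": 0,"rx": 0,"ry": 0,"rz": 0,"grip": -1},{"tx": -0.7,"ty": -3,"tz": 0,"rx": 0,"ry": 0,"rz": 0,"grip": -1},{"tx": -0.7,"ty": -3,"tz": 0,"rx": 0,"ry": 0,"rz": 0,"grip": -1},{"tx": -0.5,"ty": -2.5,"tz": 0,"rx": 0,"ry": 0,"rz": 0,"grip": -1},{"tx": -0.5,"ty": -1.5,"tz": 0,"rx": 0,"ry": 0,"rz": 0,"grip": -1},{"tx": -0.2,"ty": -0.6,"tz": 0,"rx": 0,"ry": 0,"rz": 0,"grip": -1},{"tx": 0,"ty": 0,"tz": 0,"rx": 0,"ry": 0,"rz": 0,"grip": -1},{"tx": 0,"ty": 0,"tz": 0,"rx": 0,"ry": 0,"rz": 0,"grip": -1},{"tx": 0,"ty": 0,"tz": 0,"rx": 0,"ry": 0,"rz": 0,"grip": -1},{"tx": 0,"ty": 0,"tz": 0,"rx": 0,"ry": 0,"rz": 0,"grip": -1}]}}

```text
clock: 7.25
position: [0.586, -0.2088, 0.2119]
tcp_rot: [0.0, -0.001, 1.0, -0.0]
force: [0.1, 0.7, -3.8]
gripper_width: 0.0152
```

```bash
python3 w.py w3
```

```text
7.25 [ 0.586  -0.2088  0.2119] [ 2.e-04 -6.e-04  1.e+00 -0.e+00] 0.015232665571653438 [ 0.07  0.73 -3.8 ] [-0.383  0.003  1.57   0.     1.568 -1.955]
```

View pics/w3.png

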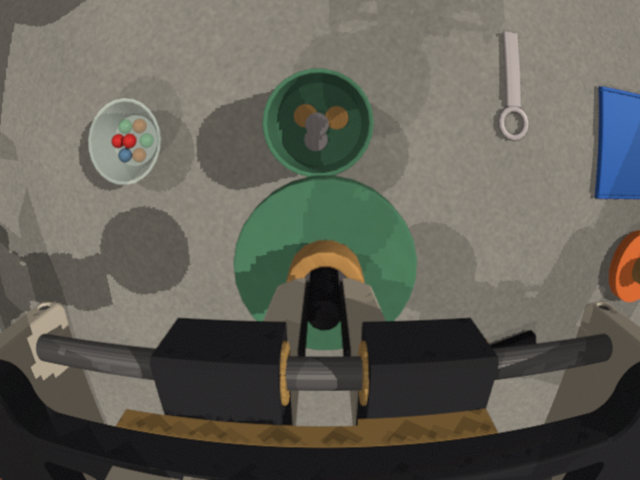

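The view shows the tin's mouth at (318,122) with coins at the bottom. Both lids hang nested and level, disc at (325,262), and the bead dish is at (124,142). The 3.8 N load matches both lids (3.1 N). I'll measure the rim and the held disc.

```bash
python3 - w3 <<'E'
from m import *
c=hull((50,60,20),(95,255,255),(245,55,390,174));rep("tin",c,.070)
rep("tin upper arc",c[c[:,0,1]<150],.07)
d=hull((55,70,30),(95,255,255),(225,178,425,352));rep("disc top arc",d[d[:,0,1]<265],.186)
# inner mouth: gradient-free check, dark interior
m=cv2.inRange(hsv,(50,60,20),(95,255,255))
k=hull((8,100,60),(30,255,255),(280,235,370,285));rep("collar",k[k[:,0,1]<262],.208)
E
```

```text
tin [ 0.5017 -0.2145] 0.0905
tin upper arc [ 0.5018 -0.2145] 0.0906
disc top arc [ 0.5829 -0.2084] 0.1018
collar [ 0.5775 -0.2086] 0.036
```

```bash
python3 - <<'E'
from h import *
from scipy.optimize import least_squares
im=cv2.imread("pics/top0.png");hsv=cv2.cvtColor(im,cv2.COLOR_BGR2HSV);g=cv2.inRange(hsv,(50,60,30),(95,255,255))
m=np.zeros_like(g);m[280:340,405:475]=g[280:340,405:475]
c=cv2.convexHull(max(cv2.findContours(m,0,1)[0],key=cv2.contourArea));c=c[c[:,0,0]>440]
P=unproj("top",c,.07);s=least_squares(lambda q:np.hypot(*(P-q).T)-.0455,P.mean(0));print(s.x,np.abs(s.fun).max())
E
```

```text
[ 0.50260432 -0.21410386] 0.000612722496944218
```

Both views agree on the tin at (0.5026, −0.2143) within 1 mm. Move over it, then lower to just above the rim.

{"method": "move_arm", "body": {"steps": [{"tx": 0.8,"ty": -0.1,"tz": 0,"rx": 0,"ry": 0,"rz": 0,"grip": -1},{"tx": 1.5,"ty": -0.1,"tz": 0,"rx": 0,"ry": 0,"rz": 0,"grip": -1},{"tx": 2,"ty": -0.1,"tz": 0,"rx": 0,"ry": 0,"rz": 0,"grip": -1},{"tx": 2,"ty": -0.1,"tz": 1,"rx": 0,"ry": 0,"rz": 0,"grip": -1},{"tx": 1.5,"ty": -0.1,"tz": 1.5,"rx": 0,"ry": 0,"rz": 0,"grip": -1},{"tx": 0.5,"ty": -0.05,"tz": 2,"rx": 0,"ry": 0,"rz": 0,"grip": -1},{"tx": 0,"ty": 0,"tz": 1.5,"rx": 0,"ry": 0,"rz": 0,"grip": -1},{"tx": 0,"ty": 0,"tz": 1,"rx": 0,"ry": 0,"rz": 0,"grip": -1},{"tx": 0,"ty": 0,"tz": 0.5,"rx": 0,"ry": 0,"rz": 0,"grip": -1},{"tx": 0,"ty": 0,"tz": 0,"rx": 0,"ry": 0,"rz": 0,"grip": -1}]}}

```text
clock: 8.3
position: [0.5031, -0.215, 0.1362]
tcp_rot: [-0.0, -0.0, 1.0, 0.0]
force: [-0.7, 0.4, -3.7]
gripper_width: 0.0154
```

```bash
python3 w.py w4; python3 - <<'E'
from h import *
a=manip.read_camera("side")[...,::-1];cv2.imwrite("pics/s4f.png",a)
cv2.imwrite("pics/s4.png",cv2.resize(a[210:330,240:380],None,fx=5,fy=5,interpolation=cv2.INTER_CUBIC))
E
```

```text
8.3 [ 0.5031 -0.215   0.1362] [-3.e-04 -2.e-04  1.e+00  2.e-04] 0.015350611095509782 [-0.73  0.4  -3.74] [-0.45  -0.13   1.82   0.     1.452 -2.022]
```

View pics/s4.png

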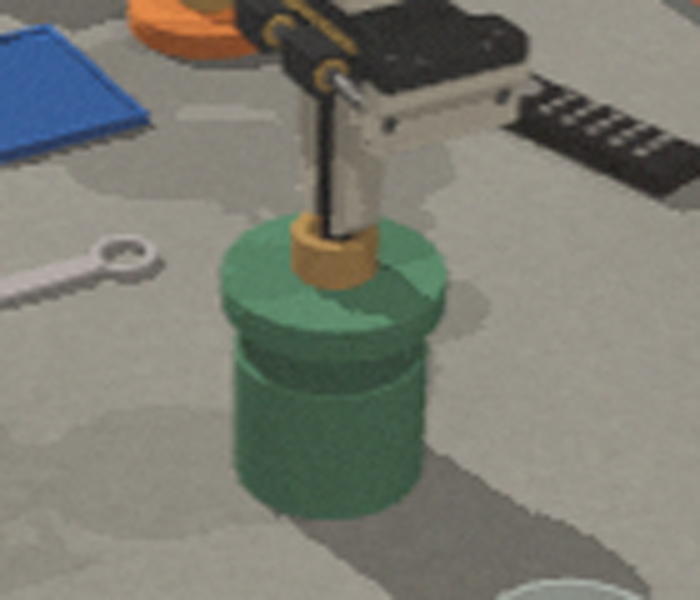

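The side crop shows the nested lids level over the tin. Disc centre is at column 333 and tin centre at 331, so a small nudge of about 0.5 mm is enough. Lower slowly and watch the force.

{"method": "move_arm", "body": {"steps": [{"tx": 0.05,"ty": 0.05,"tz": 0.3,"rx": 0,"ry": 0,"rz": 0,"grip": -1},{"tx": 0,"ty": 0,"tz": 0.4,"rx": 0,"ry": 0,"rz": 0,"grip": -1},{"tx": 0,"ty": 0,"tz": 0.4,"rx": 0,"ry": 0,"rz": 0,"grip": -1},{"tx": 0,"ty": 0,"tz": 0.3,"rx": 0,"ry": 0,"rz": 0,"grip": -1},{"tx": 0,"ty": 0,"tz": 0.2,"rx": 0,"ry": 0,"rz": 0,"grip": -1},{"tx": 0,"ty": 0,"tz": 0.15,"rx": 0,"ry": 0,"rz": 0,"grip": -1},{"tx": 0,"ty": 0,"tz": 0.15,"rx": 0,"ry": 0,"rz": 0,"grip": -1},{"tx": 0,"ty": 0,"tz": 0.15,"rx": 0,"ry": 0,"rz": 0,"grip": -1},{"tx": 0,"ty": 0,"tz": 0.1,"rx": 0,"ry": 0,"rz": 0,"grip": -1},{"tx": 0,"ty": 0,"tz": 0,"rx": 0,"ry": 0,"rz": 0,"grip": -1}]}}

```text
clock: 9.4
position: [0.5025, -0.2146, 0.115]
tcp_rot: [-0.0, -0.0, 1.0, 0.0]
force: [-0.1, -0.2, -3.9]
gripper_width: 0.0156
```

{"method": "move_arm", "body": {"steps": [{"tx": 0,"ty": 0,"tz": 0.1,"rx": 0,"ry": 0,"rz": 0,"grip": -1},{"tx": 0,"ty": 0,"tz": 0.1,"rx": 0,"ry": 0,"rz": 0,"grip": -1},{"tx": 0,"ty": 0,"tz": 0.1,"rx": 0,"ry": 0,"rz": 0,"grip": -1},{"tx": 0,"ty": 0,"tz": 0.1,"rx": 0,"ry": 0,"rz": 0,"grip": -1},{"tx": 0,"ty": 0,"tz": 0.1,"rx": 0,"ry": 0,"rz": 0,"grip": -1},{"tx": 0,"ty": 0,"tz": 0.1,"rx": 0,"ry": 0,"rz": 0,"grip": -1},{"tx": 0,"ty": 0,"tz": 0.1,"rx": 0,"ry": 0,"rz": 0,"grip": -1},{"tx": 0,"ty": 0,"tz": 0.05,"rx": 0,"ry": 0,"rz": 0,"grip": -1},{"tx": 0,"ty": 0,"tz": 0,"rx": 0,"ry": 0,"rz": 0,"grip": -1},{"tx": 0,"ty": 0,"tz": 0,"rx": 0,"ry": 0,"rz": 0,"grip": -1}]}}

```text
clock: 10.4
position: [0.5026, -0.2146, 0.1077]
tcp_rot: [0.0, -0.0, 1.0, 0.0]
force: [-0.4, -0.2, -4.1]
gripper_width: 0.0153
```

{"method": "move_arm", "body": {"steps": [{"tx": 0,"ty": 0,"tz": 0.05,"rx": 0,"ry": 0,"rz": 0,"grip": -1},{"tx": 0,"ty": 0,"tz": 0.05,"rx": 0,"ry": 0,"rz": 0,"grip": -1},{"tx": 0,"ty": 0,"tz": 0,"rx": 0,"ry": 0,"rz": 0,"grip": -1},{"tx": 0,"ty": 0,"tz": 0,"rx": 0,"ry": 0,"rz": 0,"grip": -1},{"tx": 0,"ty": 0,"tz": 0,"rx": 0,"ry": 0,"rz": 0,"grip": -0.9},{"tx": 0,"ty": 0,"tz": 0,"rx": 0,"ry": 0,"rz": 0,"grip": -0.7},{"tx": 0,"ty": 0,"tz": 0,"rx": 0,"ry": 0,"rz": 0,"grip": -0.5},{"tx": 0,"ty": 0,"tz": 0,"rx": 0,"ry": 0,"rz": 0,"grip": -0.4},{"tx": 0,"ty": 0,"tz": 0,"rx": 0,"ry": 0,"rz": 0,"grip": -0.3},{"tx": 0,"ty": 0,"tz": 0,"rx": 0,"ry": 0,"rz": 0,"grip": -0.3}]}}

```text
clock: 11.4
position: [0.5026, -0.2146, 0.1067]
tcp_rot: [0.0, -0.0, 1.0, -0.0]
force: [-0.5, -0.3, -0.0]
gripper_width: 0.0323
```

Released, and the load reading went to zero. I'll rise clear and check that the lids sit home.

{"method": "move_arm", "body": {"steps": [{"tx": 0,"ty": 0,"tz": -0.5,"rx": 0,"ry": 0,"rz": 0,"grip": 0},{"tx": 0,"ty": 0,"tz": -1.5,"rx": 0,"ry": 0,"rz": 0,"grip": 0.4},{"tx": 0,"ty": 0,"tz": -2.5,"rx": 0,"ry": 0,"rz": 0,"grip": 0.4},{"tx": 0,"ty": 0,"tz": -2.5,"rx": 0,"ry": 0,"rz": 0,"grip": 0.4},{"tx": 0,"ty": 0,"tz": -2.5,"rx": 0,"ry": 0,"rz": 0,"grip": 0.4},{"tx": 0,"ty": 0,"tz": -1.5,"rx": 0,"ry": 0,"rz": 0,"grip": 0.4},{"tx": 0,"ty": 0,"tz": -0.5,"rx": 0,"ry": 0,"rz": 0,"grip": 0.4},{"tx": 0,"ty": 0,"tz": 0,"rx": 0,"ry": 0,"rz": 0,"grip": 0.4},{"tx": 0,"ty": 0,"tz": 0,"rx": 0,"ry": 0,"rz": 0,"grip": 0.4},{"tx": 0,"ty": 0,"tz": 0,"rx": 0,"ry": 0,"rz": 0,"grip": 0.4}]}}

```text
clock: 12.4
position: [0.5022, -0.2144, 0.2205]
tcp_rot: [-0.001, -0.0, 1.0, 0.0]
force: [-0.2, 0.1, -0.5]
gripper_width: 0.0648
```

```bash
python3 w.py w5; python3 - w5 <<'E'
from m import *
a=manip.read_camera("side")[...,::-1];cv2.imwrite("pics/s5f.png",a)
s=cv2.resize(a[220:330,265:345],None,fx=4,fy=4,interpolation=cv2.INTER_CUBIC)
w=im[80:376,200:450];w=cv2.resize(w,None,fx=440/296,fy=440/296)
cv2.imwrite("pics/c5.png",np.hstack([s,w]))
rep("disc",hull((55,70,30),(95,255,255),(200,100,450,330)),.081)
rep("collar",hull((8,100,60),(30,255,255),(250,130,400,300)),.103)
E
```

```text
12.4 [ 0.5022 -0.2144  0.2205] [-7.e-04 -1.e-04  1.e+00  3.e-04] 0.06484639444642522 [-0.24  0.14 -0.51] [-0.45  -0.166  1.715 -0.     1.594 -2.021]
disc [ 0.5007 -0.2144] 0.1032
collar [ 0.4995 -0.2145] 0.041
```

View pics/c5.png

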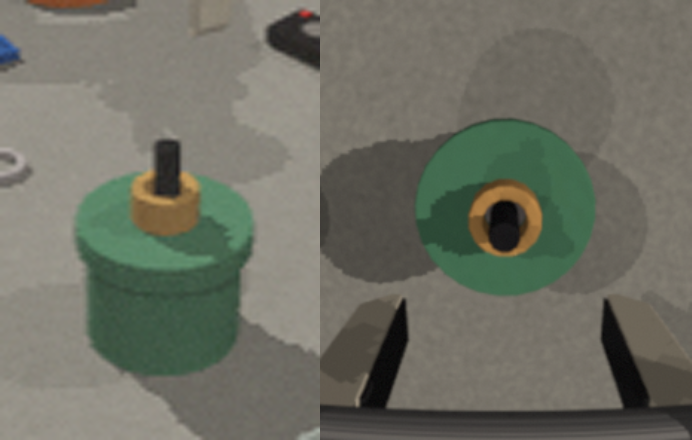

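The lids sit seated, with the cover level, its skirt over the rim and the knob centred in the collar. Disc centre is (0.501, −0.2145). Go down over the collar, keeping the tips about 3 mm above the disc.

{"method": "move_arm", "body": {"steps": [{"tx": 0,"ty": 0,"tz": 1.5,"rx": 0,"ry": 0,"rz": 0,"grip": 0.4},{"tx": 0,"ty": 0,"tz": 2.5,"rx": 0,"ry": 0,"rz": 0,"grip": 0.4},{"tx": 0,"ty": 0,"tz": 2.5,"rx": 0,"ry": 0,"rz": 0,"grip": 0.4},{"tx": 0,"ty": 0,"tz": 2.5,"rx": 0,"ry": 0,"rz": 0,"grip": 0.4},{"tx": 0,"ty": 0,"tz": 2,"rx": 0,"ry": 0,"rz": 0,"grip": 0.4},{"tx": 0,"ty": 0,"tz": 1.2,"rx": 0,"ry": 0,"rz": 0,"grip": 0.4},{"tx": 0,"ty": 0,"tz": 0.8,"rx": 0,"ry": 0,"rz": 0,"grip": 0.4},{"tx": 0,"ty": 0,"tz": 0.4,"rx": 0,"ry": 0,"rz": 0,"grip": 0.4},{"tx": 0,"ty": 0,"tz": 0,"rx": 0,"ry": 0,"rz": 0,"grip": 0.4},{"tx": 0,"ty": 0,"tz": 0,"rx": 0,"ry": 0,"rz": 0,"grip": 0.4}]}}

```text
clock: 13.5
position: [0.5029, -0.2147, 0.0884]
tcp_rot: [0.0, -0.0, 1.0, -0.0]
force: [-0.3, -0.4, 0.8]
gripper_width: 0.0652
```

{"method": "move_arm", "body": {"steps": [{"tx": 0,"ty": 0,"tz": 0.25,"rx": 0,"ry": 0,"rz": 0,"grip": 0.3},{"tx": 0,"ty": 0,"tz": 0.2,"rx": 0,"ry": 0,"rz": 0,"grip": 0.2},{"tx": 0,"ty": 0,"tz": 0,"rx": 0,"ry": 0,"rz": 0,"grip": 0.1},{"tx": 0,"ty": 0,"tz": 0,"rx": 0,"ry": 0,"rz": 0,"grip": 0.0},{"tx": 0,"ty": 0,"tz": 0,"rx": 0,"ry": 0,"rz": 0,"grip": -0.06},{"tx": 0,"ty": 0,"tz": 0,"rx": 0,"ry": 0,"rz": 0,"grip": -0.1},{"tx": 0,"ty": 0,"tz": 0,"rx": 0,"ry": 0,"rz": 0,"grip": -0.14},{"tx": 0,"ty": 0,"tz": 0,"rx": 0,"ry": 0,"rz": 0,"grip": -0.2},{"tx": 0,"ty": 0,"tz": 0,"rx": 0,"ry": 0,"rz": 0,"grip": -0.5},{"tx": 0,"ty": 0,"tz": 0,"rx": 0,"ry": 0,"rz": 0,"grip": -0.5}], "squeeze": 25}}

```text
clock: 14.5
position: [0.5026, -0.2145, 0.0832]
tcp_rot: [0.0, -0.0, 1.0, 0.0]
force: [0.0, 0.4, 1.7]
gripper_width: 0.0387
```

The gripper is on the collar, opening 39 mm. Lift straight up, slowly at first.

{"method": "move_arm", "body": {"steps": [{"tx": 0,"ty": 0,"tz": 0,"rx": 0,"ry": 0,"rz": 0,"grip": -0.5},{"tx": 0,"ty": 0,"tz": -0.1,"rx": 0,"ry": 0,"rz": 0,"grip": -0.5},{"tx": 0,"ty": 0,"tz": -0.2,"rx": 0,"ry": 0,"rz": 0,"grip": -0.5},{"tx": 0,"ty": 0,"tz": -0.3,"rx": 0,"ry": 0,"rz": 0,"grip": -0.5},{"tx": 0,"ty": 0,"tz": -0.4,"rx": 0,"ry": 0,"rz": 0,"grip": -0.5},{"tx": 0,"ty": 0,"tz": -0.5,"rx": 0,"ry": 0,"rz": 0,"grip": -0.5},{"tx": 0,"ty": 0,"tz": -0.5,"rx": 0,"ry": 0,"rz": 0,"grip": -0.5},{"tx": 0,"ty": 0,"tz": -0.5,"rx": 0,"ry": 0,"rz": 0,"grip": -0.5},{"tx": 0,"ty": 0,"tz": -0.5,"rx": 0,"ry": 0,"rz": 0,"grip": -0.5},{"tx": 0,"ty": 0,"tz": -0.5,"rx": 0,"ry": 0,"rz": 0,"grip": -0.5}]}}

```text
clock: 15.5
position: [0.5026, -0.2146, 0.1187]
tcp_rot: [0.0, -0.0, 1.0, -0.0]
force: [-0.6, -0.1, -1.6]
gripper_width: 0.0386
```

{"method": "move_arm", "body": {"steps": [{"tx": 0,"ty": 0,"tz": -0.8,"rx": 0,"ry": 0,"rz": 0,"grip": -0.5},{"tx": 0,"ty": 0,"tz": -1,"rx": 0,"ry": 0,"rz": 0,"grip": -0.5},{"tx": 0,"ty": 0,"tz": -1.5,"rx": 0,"ry": 0,"rz": 0,"grip": -0.5},{"tx": 0,"ty": 0,"tz": -1.5,"rx": 0,"ry": 0,"rz": 0,"grip": -0.5},{"tx": 0,"ty": 0,"tz": -1.5,"rx": 0,"ry": 0,"rz": 0,"grip": -0.5},{"tx": 0,"ty": 0,"tz": -1.5,"rx": 0,"ry": 0,"rz": 0,"grip": -0.5},{"tx": 0,"ty": 0,"tz": -1.5,"rx": 0,"ry": 0,"rz": 0,"grip": -0.5},{"tx": 0,"ty": 0,"tz": -1,"rx": 0,"ry": 0,"rz": 0,"grip": -0.5},{"tx": 0,"ty": 0,"tz": -0.5,"rx": 0,"ry": 0,"rz": 0,"grip": -0.5},{"tx": 0,"ty": 0,"tz": -0.2,"rx": 0,"ry": 0,"rz": 0,"grip": -0.5}]}}

```text
clock: 16.5
position: [0.5026, -0.2146, 0.2285]
tcp_rot: [0.0, -0.0, 1.0, -0.0]
force: [0.0, -0.0, -1.4]
gripper_width: 0.0392
```

{"method": "move_arm", "body": {"steps": [{"tx": 0,"ty": 0,"tz": 0,"rx": 0,"ry": 0,"rz": 0,"grip": -0.5},{"tx": 0,"ty": 0,"tz": 0,"rx": 0,"ry": 0,"rz": 0,"grip": -0.5},{"tx": 0,"ty": 0,"tz": 0,"rx": 0,"ry": 0,"rz": 0,"grip": -0.5},{"tx": 0,"ty": 0,"tz": 0,"rx": 0,"ry": 0,"rz": 0,"grip": -0.5},{"tx": 0,"ty": 0,"tz": 0,"rx": 0,"ry": 0,"rz": 0,"grip": -0.5},{"tx": 0,"ty": 0,"tz": 0,"rx": 0,"ry": 0,"rz": 0,"grip": -0.5},{"tx": 0,"ty": 0,"tz": 0,"rx": 0,"ry": 0,"rz": 0,"grip": -0.5},{"tx": 0,"ty": 0,"tz": 0,"rx": 0,"ry": 0,"rz": 0,"grip": -0.5},{"tx": 0,"ty": 0,"tz": 0,"rx": 0,"ry": 0,"rz": 0,"grip": -0.5},{"tx": 0,"ty": 0,"tz": 0,"rx": 0,"ry": 0,"rz": 0,"grip": -0.5}]}}

```text
clock: 17.5
position: [0.5025, -0.2146, 0.2282]
tcp_rot: [0.0, -0.0, 1.0, -0.0]
force: [0.6, -0.0, -1.1]
gripper_width: 0.0388
```

```bash
python3 w.py w6; python3 - <<'E'
from h import *
a=manip.read_camera("side")[...,::-1];cv2.imwrite("pics/s6f.png",a)
cv2.imwrite("pics/s6.png",cv2.resize(a[180:330,240:380],None,fx=4,fy=4,interpolation=cv2.INTER_CUBIC))
E
```

```text
17.5 [ 0.5025 -0.2146  0.2282] [ 0.e+00 -1.e-04  1.e+00 -0.e+00] 0.03876922967198333 [ 0.55 -0.01 -1.15] [-0.45  -0.168  1.705 -0.     1.605 -2.021]
```

View pics/s6.png

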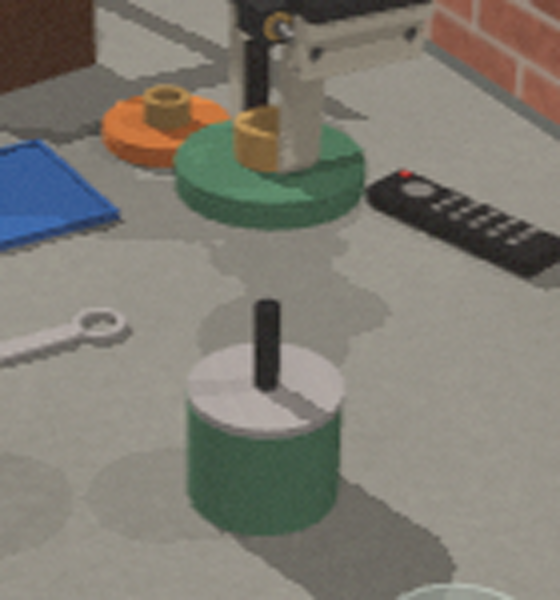

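The inner lid sits flush on the tin with its knob upright. The cover alone hangs level in the gripper, 14.5 cm above where it sat, and the 1.1–1.4 N load matches 0.14 kg. Handing in.

```bash
python3 -c "
from bench import manip
print(manip.close_job())"
```

```text
the job is handed in; nothing more can be done
None
```

The job is done and handed in at about 17.5 s of the 48 s allowed. I lifted both lids from the tray by the knob, lowered them nested into the tin, let go, and then lifted the cover off alone by its brass collar.

- **Inner lid:** The last side picture shows it flush on the tin's rim with its knob upright. There was no visible tilt, and no contact force showed while lowering it.
- **Cover:** It is held level and still about 14.5 cm above where it sat. The load of about 1.1–1.4 N matches the cover alone.
- **Tin and other objects:** I saw no shift of the tin or of anything else in the pictures, but did not measure the tin's position again after the lift.
- **Disagreements:** The wrist camera put the lids 1–3 mm short in x compared with the top camera. My first top-camera tin position was about 5 mm off in y because the tin's wall was included. Refitting the far rim brought the two cameras within 1 mm. The first two move calls were refused because of missing keys, and nothing moved.

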